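Shut the click plug and hold the self-closing tap half open

ROBOT

A 6-joint arm with a two-finger parallel gripper is mounted at the origin on the work surface. World frame = base frame: x ahead of the robot, y to its left, z up, the work surface at z = 0. Lengths are in mm, angles in rad, forces in N, time in s.
With the tool pointing down it reaches from about 350 to 775 mm from the base axis. Payload 7.3 kg.
Tool frame: the origin (TCP) lies on the front face of the gripper's body, between the roots of the fingers; the fingertips stand 66 mm ahead of it and the grasp point (between the pads) lies 47 mm ahead of it (bot.tip_extent is the distance from the TCP to the fingertips, in mm); z points along the fingers, y is the line along which they close (so a half turn about z gives the same grasp; the last joint's range is limited). The gripper opens to 92 mm and grips with 3 to 60 N. Pads are 19 mm wide; open, the fingers measure 130 mm over their backs; the gripper's body (75 mm by 190 mm) begins 47 mm behind the grasp point.
Start: joints at [-1.331, 0.342, 1.524, -0, 1.275, -0.146], TCP at [197.58, -486.416, 292.241] pointing down, gripper open.
Joint ranges: [-2.53, 2.53], [-0.77, 2.02], [0.04, 2.7], [-1, 4.14], [0.28, 2.66], [-3.11, 3.11]. Speed limits (rad/s): [2.57, 2.57, 3.14, 3.14, 3.14, 3.14].

INTERFACE

Orientations are given as [roll, pitch, yaw] about the fixed x, y, z axes, in that order (R = Rz(yaw) Ry(pitch) Rx(roll)).
In Python, from plant import readout, viewer, order, bot gives the robot as it stands.
- The arm moves only by the shell command python3 -m creep 'ROWS'. ROWS is text: rows parted by semicolons, each of 7 numbers parted by spaces: the shift along the world's x, y, z in m, then the turn, a rotation vector about the world's x, y, z in rad, then the opening in per cent of the stroke, from 0 (shut) to 100 (fully open). A call has 1 to 8 rows; each row shifts and turns the commanded pose from where the row before left it; what a row does not reach is not made up. A row lasts 1/12 s, in which the tool goes at most 41.7 mm and 7.16 degrees, less where a joint would pass 70% of its speed; a pose out of reach is approached as far as the arm can. A call is refused whole if a number of a shift passes 0.0417 or a number of a turn 0.125, either way. A call with a gripper value outside its range is refused whole. The fingers move at their own pace and stop on an object; the grip force is fixed at half the most. Time passes only in rows, so rows that do not move let the fingers close. It gives the time, the measured TCP pose, the force, the opening and the grip force at its end, in the units of the state.
- readout.get_obs(): the state, without advancing time (a new reading comes with each control period).
- viewer.capture(name): name is "side" or "top" or "wrist"; returns the picture (400x640x3 uint8, red, green, blue); there is no depth.
- viewer.camera_info(name): a dict with "fx", "fy", "cx", "cy" (pixels), "origin" and "rotation" of the camera in the world. Camera axes: x right, y up, looking along -z (the intrinsics and any distortion apply to the point x, -y, -z); pixel columns grow to the right and rows downward; lengths in mm; the calibration is good to about 2 mm. A picture is of the moment at which its call begins: read the wrist's pose just before it. camera_info takes no time and is no camera call; for the wrist camera it gives the pose at the moment of the call.
- order.close_job(): hands the job in; it is judged then, once.
The state is a dict: "time": time; "joint_positions": joint angles; "dq": joint speeds; "tau": joint torques, N m; "tool_pos": TCP position; "tcp_rot": TCP orientation; "contact_force": force on the tool from outside, world axes, zero at the start; "moment": the same for the moment, N m; "grip_width": finger opening in mm; "finger_force": force on a finger pad.
Only numpy, scipy, OpenCV 4.12 (cv2) and the standard library are available. Lean on these libraries where they do the work, as an engineer would, in place of code of your own. Each camera call takes 0.05 s, during which the arm holds its last target. There are 200 camera calls.

TASK

Get the washbasin ready to fill gently: first push the raised plug in the bottom of the basin down until it clicks and stays down by itself, then go to the tap and press its spring-loaded head half-way down (about 10 mm of its 20 mm stroke) and keep it held there. Never press the tap head down before the plug is shut, and never push it all the way in, or the water splashes. The program finishes while still holding the head half-way down; leave the toiletries where they stand.

Things in the scene. Friction and masses are not known exactly. Their poses are not given: they have to be found in the camera images.
- basin: round dark vessel basin standing on the counter, 340 mm across the rim and 110 mm high, wall 8 mm, inner floor 20 mm above the counter. Fixed. Origin at the centre of its underside on the counter; its x axis points from the basin's centre to the tap, z up.
- tap_foot (a point): foot of the fixed black tap beside the basin, a point on the counter at its column's axis. The column is 44 mm thick, 185 mm tall, this point 215 mm from the basin's centre along the basin's x axis. Its spout, 26 mm thick with its centre line 155 mm above the counter, runs from the column towards the basin's centre and stops 95 mm short of it, so the space above the plug is open
- plug: steel mushroom-shaped drain plug, 62 mm across, 9 mm thick, in the middle of the basin's floor. Origin at the centre of the cap's underside, z up
- plug_top (a point): centre of the plug's top face, in line with the basin's centre; about 43.5 mm above the counter while raised and 31.5 mm once shut
- plug_stroke (a joint): how far the plug is pushed down, m: 0 = raised (as it starts), 0.012 = fully down and shut. It is sprung upwards: pushing it takes about 7 N over the first 4 mm, then less; past about 7 to 8 mm the catch snaps it down by itself and holds it at 12 mm after letting go. Let go earlier, it springs back up
- tap_head: black round press-down head on top of the tap's column, 54 mm across and 40 mm tall, with a flat top 40 mm across. Origin at the centre of its underside, z up. At rest a 20 mm gap showing a thinner steel neck is left between the head's underside and the top of the column; half-way down 10 mm of the gap is left
- tap_top (a point): centre of the flat top of the tap's head, 245 mm above the counter at rest; sinks with the head
- tap_stroke (a joint): how far the tap's head is pressed straight down, m: 0 = up (closed), 0.020 = against the bottom stop. Spring: about 2 N starts it, 7 N holds it half-way (0.010), 12 N at the bottom. It springs back up as soon as it is let go
- tumbler: white ceramic tumbler, 72 mm across, 95 mm tall, beside the tap; origin at the centre of its underside. Leave it alone
- lotion_near: small lotion bottle, 34 mm across, 92 mm tall with a black screw cap; origin at the centre of its underside. Leave it alone; it stands on the counter beside the tap
- lotion_left: small lotion bottle, 34 mm across, 92 mm tall with a black screw cap; origin at the centre of its underside. Leave it alone; it stands on the marble tray to the left
- lotion_right: small lotion bottle, 34 mm across, 92 mm tall with a black screw cap; origin at the centre of its underside. Leave it alone; it stands on the marble tray to the left
- kit_box: brown cardboard carton standing upright on the marble tray, 30 x 85 x 110 mm; origin at the centre of its underside. Leave it alone
- pump_bottle: brown pump bottle standing on the counter to the right, 68 mm across, 176 mm tall; origin at the centre of its underside. Leave it alone

How it is judged (in metres and radians):
On the way, in this order (a step that is already met when the one before it is completed fails the run):
1. the plug is shut and stays down by itself, not touched (value of joint plug_stroke above 0.0105 m and contact force between each of the fingers, the arm and plug below 0.2 N), for 0.2 s.
2. the tap's head is pressed half-way (value of joint tap_stroke between 0.006 and 0.014 m and contact force between any of the fingers, the arm and tap_head above 1.5 N), for 0.2 s.
At the end, for the whole second after the job is handed in: The plug is down by more than 10.5 mm of its 12 mm, held by its own catch and not touched; the robot is still pressing the tap's head with more than 1.5 N, and the head stands still between 6 and 14 mm down (all of step 1 and all of step 2 and velocity of joint tap_stroke between -0.01 and 0.01 m/s); the arm keeps its last pose, push and grip.
It fails at once if the tap's head is pressed more than 4 mm before the plug is shut (value of joint plug_stroke below 0.0105 m and value of joint tap_stroke above 0.004 m).
It fails at once if the tap's head is pushed all the way in (over 18 mm) (value of joint tap_stroke above 0.018 m).
It fails at once if a toiletry is shifted more than 20 mm or knocked over (distance of any of tumbler, lotion_near, lotion_left, lotion_right, kit_box, pump_bottle from where it was at the start of the episode above 0.02 m or angle between any of tumbler, lotion_near, lotion_left, lotion_right, kit_box, pump_bottle's own z axis and vertical above 0.4 rad).
It also fails if it takes over 45 s, if anything falls off the work surface, if the arm or the gripper's body presses on something with over 40 N, if the wrist force passes 120 N, or if a joint passes its speed limit or range.

## Working session

There is one attempt and no reset: what is moved stays moved. The work goes in short steps, Python scripts to look and compute and a shell command to move; the robot and the scene stay as the last step left them, time stands still between calls to the robot, and variables do not carry over. Pictures are saved under pics/ and viewed, at most 10 in all, crops included, and the job is handed in when it is done.

```bash
mkdir -p pics
python3 - <<'E'
from plant import readout, viewer, order, bot
import cv2,numpy as np
for n in("top","side"):
    im=viewer.capture(n); cv2.imwrite(f"pics/{n}0.png",im[:,:,::-1]); c=viewer.camera_info(n); print(n,c)
o=readout.get_obs(); print(o)
E
```

```text
top {'fx': 365.3035739011025, 'fy': 365.3035739011025, 'cx': 323.2152294548852, 'cy': 194.88805737289175, 'origin': array([ 319.70229628,   59.32882238, 1393.67038914]), 'rotation': array([ 0.1819868 , -0.00381266, -1.54769045])}
side {'fx': 455.28342146413667, 'fy': 455.28342146413667, 'cx': 323.4764875192547, 'cy': 193.65808662539055, 'origin': array([-259.26692229,  968.62256142,  842.36876523]), 'rotation': array([ 1.05686543,  0.00859495, -2.43911383])}
{'time': 0.1, 'joint_positions': array([-1.33102334e+00,  3.42650938e-01,  1.52490295e+00,  2.22768971e-05,
        1.27541367e+00, -1.45972146e-01]), 'dq': array([ 0.00074675,  0.00046639, -0.00332137, -0.00087689,  0.00117024,
        0.00010181]), 'tau': array([ 1.04398110e-03, -4.32006741e+01, -2.44694173e+01,  7.19101564e-02,
        5.26309479e-02, -4.48963942e-05]), 'tool_pos': array([ 197.50564822, -486.14189701,  291.6219709 ]), 'tcp_rot': array([-3.14023547e+00, -2.21062032e-04,  3.85738484e-01]), 'contact_force': array([0.7973603 , 0.63218561, 0.04194848]), 'moment': array([-0.02546886,  0.0188566 ,  0.02808894]), 'finger_force': 0.0, 'grip_width': 91.64594214199263}
```

View pics/top0.png

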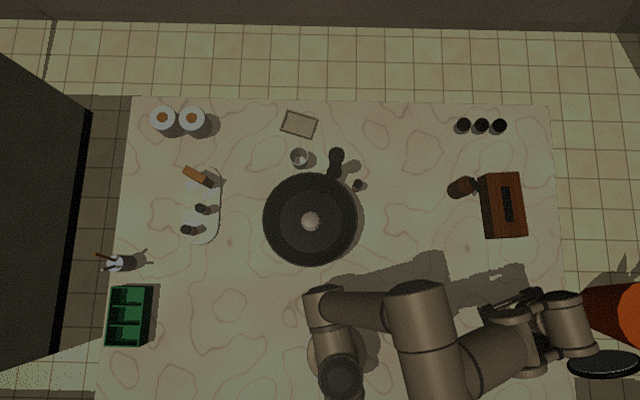

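View pics/side0.png

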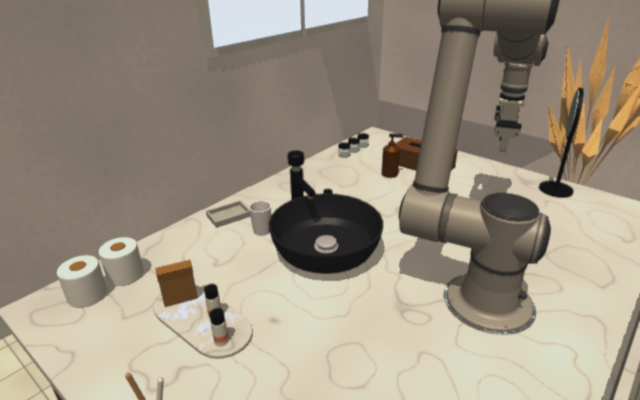

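The top view shows the basin at about (310,219), the plug at (310,221) and the tap head at (336,155). In the side view the plug is at (326,242) and the tap head at (296,157). Next I segment these and cast rays.

```bash
cat > h.py <<'E'
from plant import readout, viewer, order, bot
import cv2,numpy as np
from scipy.spatial.transform import Rotation as R
def ray(n,u,v):
    c=viewer.camera_info(n); d=np.array([(u-c['cx'])/c['fx'],-(v-c['cy'])/c['fy'],-1])
    return c['origin'],R.from_euler('xyz',c['rotation']).apply(d)
def plane(n,u,v,z):
    o,d=ray(n,u,v); return o+d*(z-o[2])/d[2]
def cross(a,b):
    (o1,d1),(o2,d2)=a,b
    s=np.linalg.lstsq(np.c_[d1,-d2],o2-o1,rcond=None)[0]
    p,q=o1+d1*s[0],o2+d2*s[1]; return (p+q)/2,np.linalg.norm(p-q)
def blob(mask,near):
    n,l,s,c=cv2.connectedComponentsWithStats(mask.astype(np.uint8))
    i=min([i for i in range(1,n) if s[i,4]>15],key=lambda i:np.hypot(*(c[i]-near))); return c[i],s[i]
E
python3 - <<'E'
from h import *
T=cv2.imread('pics/top0.png');S=cv2.imread('pics/side0.png')
g=T.max(2).astype(int);h=S.max(2).astype(int)
def win(m,x0,x1,y0,y1):
    k=np.zeros_like(m);k[y0:y1,x0:x1]=m[y0:y1,x0:x1];return k
pt,s1=blob(win(g>90,290,330,200,240),(310,221)); ps,s2=blob(win(h>95,308,344,230,256),(326,243))
print(pt,s1,ps,s2)
print('plug',plane('top',*pt,42),plane('side',*ps,40),cross(ray('top',*pt),ray('side',*ps)))
cs,_=cv2.findContours(win((g<75),255,365,140,272).astype(np.uint8),0,1)
c=max(cs,key=cv2.contourArea); c=c[c[:,0,1]>190]; e=cv2.fitEllipse(c); print('rim',e,plane('top',*e[0],110))
a=cv2.resize(T[130:260,250:380],(560,560),interpolation=cv2.INTER_NEAREST)
b=cv2.resize(S[140:270,230:400],None,fx=4,fy=4,interpolation=cv2.INTER_NEAREST)
cv2.imwrite('pics/a.png',cv2.convertScaleAbs(a,alpha=2.5)); cv2.imwrite('pics/b.png',cv2.convertScaleAbs(b,alpha=1.5))
E
```

```text
[309.52765957 221.14042553] [301 212  18  19 235] [325.58356941 243.84419263] [314 235  24  18 353]
plug [468.20937947 108.43702634  42.        ] [461.6418041  117.91548416  40.        ] (array([469.36485726, 108.81619636,  31.41366626]), np.float64(0.018645152191766056))
rim ((310.5828552246094, 218.33175659179688), (95.80747985839844, 96.8763656616211), 39.7929573059082) [470.77353142 102.53967969 110.        ]
```

View pics/a.png

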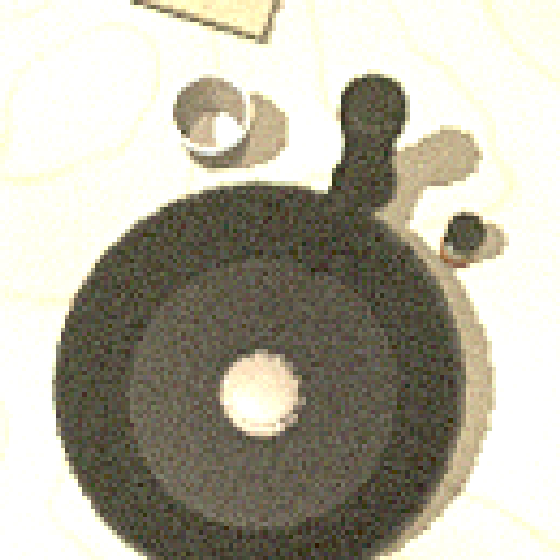

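View pics/b.png

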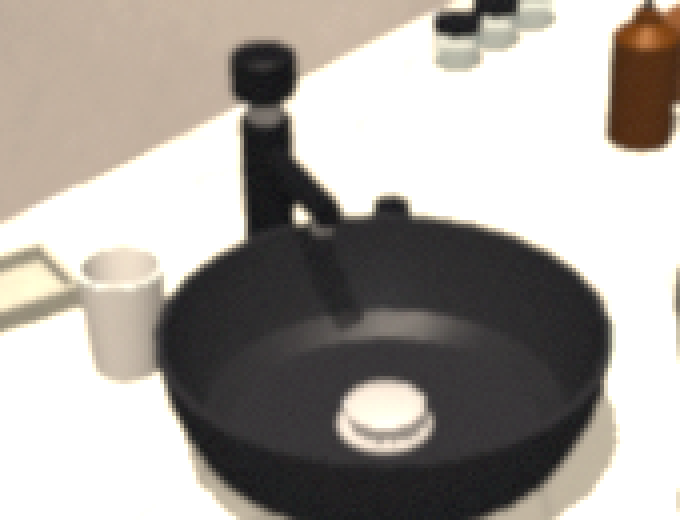

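Crop a (top) shows the head disc at about (373,106) and the plug at (259,393). Crop b (side) shows the head's top ellipse at about (263,58) and the plug's top at (385,404).

Run:
```python
from h import *
k=130/560
tp=lambda x,y:(250+x*k-.5,130+y*k-.5)
sd=lambda x,y:(230+x/4-.5,140+y/4-.5)
P=cross(ray('top',*tp(259,393)),ray('side',*sd(385,404)));H=cross(ray('top',*tp(373,106)),ray('side',*sd(263,58)))
print('plug',P,plane('top',*tp(259,393),43.5),plane('side',*sd(385,404),43.5))
print('head',H,plane('top',*tp(373,106),245),plane('side',*sd(263,58),245))
v=H[0]-P[0];print(v,np.hypot(*v[:2]),np.arctan2(v[1],v[0]))
print('tumbler',plane('top',*tp(211,115),95),'lotion',plane('top',*tp(466,236),92))
```

```text
plug (array([469.47765596, 107.99061998,  43.29203596]), np.float64(0.28719492890399595)) [469.57218802 108.06702894  43.5       ] [469.15770617 108.14837033  43.5       ]
head (array([668.23946362,  20.55846743, 241.28607534]), np.float64(0.8601464462154642)) [667.47030863  20.94276359 245.        ] [662.04414364  26.29654329 245.        ]
[198.76180765 -87.43215255 197.99403937] 217.14197539734445 -0.4144097425551606
tumbler [701.5285923  154.38218474  95.        ] lotion [601.55358703 -64.73750478  92.        ]
```

```bash
R="" ; python3 -m creep '0.02 0.03 0 0 0 -0.05 0;0.02 0.03 0 0 0 -0.05 0;0.02 0.03 0 0 0 -0.05 0;0.02 0.03 0 0 0 -0.05 0;0.02 0.03 0 0 0 -0.05 0;0.02 0.03 0 0 0 -0.05 0;0.02 0.03 0 0 0 -0.05 0;0.02 0.03 0 0 0 -0.05 0'
python3 -m creep '0.014 0.03 0 0 0 -0.05 0;0.014 0.03 0 0 0 -0.05 0;0.014 0.03 0 0 0 -0.05 0;0.014 0.03 0 0 0 -0.05 0;0.014 0.03 0 0 0 -0.05 0;0.014 0.03 0 0 0 -0.05 0;0.014 0.03 0 0 0 -0.05 0;0.014 0.03 0 0 0 -0.05 0'
python3 -m creep '0 0.03 -0.01 0 0 0 0;0 0.03 -0.01 0 0 0 0;0 0.03 -0.01 0 0 0 0;0 0.024 -0.01 0 0 0 0;0 0 0 0 0 0 0;0 0 0 0 0 0 0'
```

```text
time: 0.77
tool_pos: [358.1, -244.7, 292.1]
tcp_rot: [-3.141, 0.0, -0.017]
contact_force: [0.3, -0.3, -0.2]
grip_width: 43.1
finger_force: 0.0
time: 1.43
tool_pos: [469.8, -4.7, 292.0]
tcp_rot: [3.141, 0.001, -0.417]
contact_force: [0.3, -0.6, 0.1]
grip_width: 0.1
finger_force: 0.0
time: 1.93
tool_pos: [469.0, 108.5, 251.5]
tcp_rot: [3.14, 0.002, -0.411]
contact_force: [-0.5, -0.8, -0.0]
grip_width: 0.6
finger_force: 0.0
```

```bash
python3 -m creep '0 0 -0.02 0 0 0 0;0 0 -0.02 0 0 0 0;0 0 -0.02 0 0 0 0;0 0 -0.02 0 0 0 0;0 0 -0.02 0 0 0 0;0 0 -0.02 0 0 0 0;0 0 -0.01 0 0 0 0;0 0 0 0 0 0 0'
python3 -m creep '0 0 -0.004 0 0 0 0;0 0 -0.004 0 0 0 0;0 0 -0.002 0 0 0 0;0 0 -0.002 0 0 0 0;0 0 0 0 0 0 0'
python3 - <<'E'
from h import *
for n in("top","side"): cv2.imwrite(f"pics/{n}1.png",viewer.capture(n)[:,:,::-1])
b=cv2.imread('pics/side1.png')[140:270,230:400];cv2.imwrite('pics/b1.png',cv2.convertScaleAbs(cv2.resize(b,None,fx=4,fy=4),alpha=1.5))
E
```

```text
time: 2.6
tool_pos: [468.7, 106.3, 120.5]
tcp_rot: [3.139, 0.003, -0.416]
contact_force: [-0.2, 0.7, 0.8]
grip_width: 0.5
finger_force: 0.0
time: 3.02
tool_pos: [469.7, 107.5, 110.3]
tcp_rot: [-3.142, -0.0, -0.414]
contact_force: [-0.4, 1.4, 1.0]
grip_width: 0.6
finger_force: 0.0
```

View pics/b1.png

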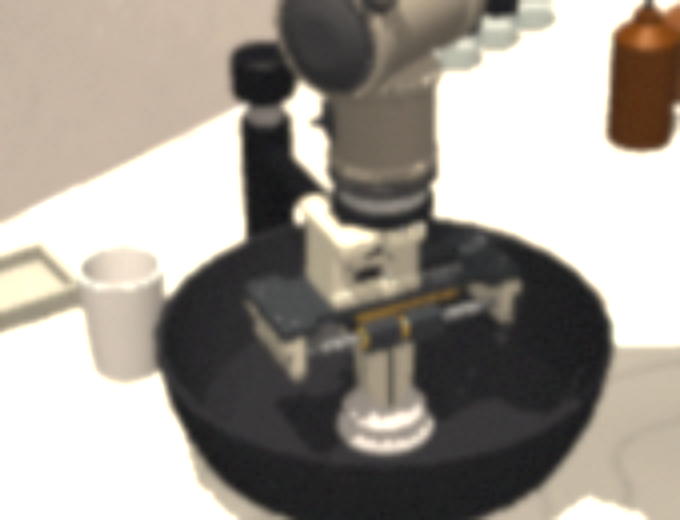

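The closed fingertips sit centred over the plug at about (385,408), and nothing touches the tap. I'll push gently.

```bash
python3 -m creep '0 0 -0.001 0 0 0 0;0 0 -0.001 0 0 0 0;0 0 -0.001 0 0 0 0;0 0 -0.001 0 0 0 0;0 0 0 0 0 0 0'
python3 -m creep '0 0 -0.001 0 0 0 0;0 0 -0.001 0 0 0 0;0 0 0 0 0 0 0'
python3 -m creep '0 0 -0.001 0 0 0 0;0 0 -0.001 0 0 0 0;0 0 0 0 0 0 0'
python3 -m creep '0 0 -0.001 0 0 0 0;0 0 -0.001 0 0 0 0;0 0 0 0 0 0 0'
```

```text
time: 3.53
tool_pos: [469.8, 107.6, 106.9]
tcp_rot: [-3.141, -0.001, -0.414]
contact_force: [-2.3, 0.6, 7.9]
grip_width: 0.7
finger_force: 4.1
time: 3.78
tool_pos: [469.8, 107.7, 104.8]
tcp_rot: [-3.141, -0.001, -0.414]
contact_force: [-1.3, -0.1, 5.9]
grip_width: 0.5
finger_force: 3.3
time: 4.03
tool_pos: [469.8, 107.7, 102.5]
tcp_rot: [-3.141, -0.001, -0.414]
contact_force: [0.4, 0.6, 2.6]
grip_width: 0.5
finger_force: 1.4
time: 4.28
tool_pos: [469.3, 107.6, 99.8]
tcp_rot: [3.141, 0.001, -0.414]
contact_force: [-0.7, 0.1, -0.3]
grip_width: 0.0
finger_force: 0.0
```

```bash
python3 -m creep '0 0 -0.001 0 0 0 0;0 0 -0.001 0 0 0 0;0 0 0 0 0 0 0;0 0 -0.001 0 0 0 0;0 0 0 0 0 0 0'
python3 -m creep '0 0 0.01 0 0 0 0;0 0 0.02 0 0 0 0;0 0 0.03 0 0 0 0;0 0 0.03 0 0 0 0;0 0 0.03 0 0 0 0;0 0 0.03 0 0 0 0;0 0 0.03 0 0 0 0;0 0 0.03 0 0 0 0'
python3 -m creep '0 0 0.03 0 0 0 0;0 0 0.01 0 0 0 0;0 0 0 0 0 0 0;0 0 0 0 0 0 0;0 0 0 0 0 0 0'
python3 - <<'E'
from h import *
for n in("top","side"): cv2.imwrite(f"pics/{n}2.png",viewer.capture(n)[:,:,::-1])
b=cv2.imread('pics/side2.png')[140:270,230:400];cv2.imwrite('pics/b2.png',cv2.convertScaleAbs(cv2.resize(b,None,fx=4,fy=4),alpha=1.5))
E
```

```text
time: 4.7
tool_pos: [469.6, 107.6, 97.2]
tcp_rot: [3.142, 0.0, -0.414]
contact_force: [0.8, 0.3, -0.3]
grip_width: 0.6
finger_force: 0.2
time: 5.37
tool_pos: [469.0, 107.5, 309.7]
tcp_rot: [-3.141, -0.001, -0.414]
contact_force: [1.0, 0.5, -0.4]
grip_width: 0.5
finger_force: 0.0
time: 5.78
tool_pos: [468.9, 107.5, 346.2]
tcp_rot: [3.14, 0.002, -0.414]
contact_force: [-0.8, -0.9, 0.1]
grip_width: 0.0
finger_force: 0.0
```

View pics/b2.png

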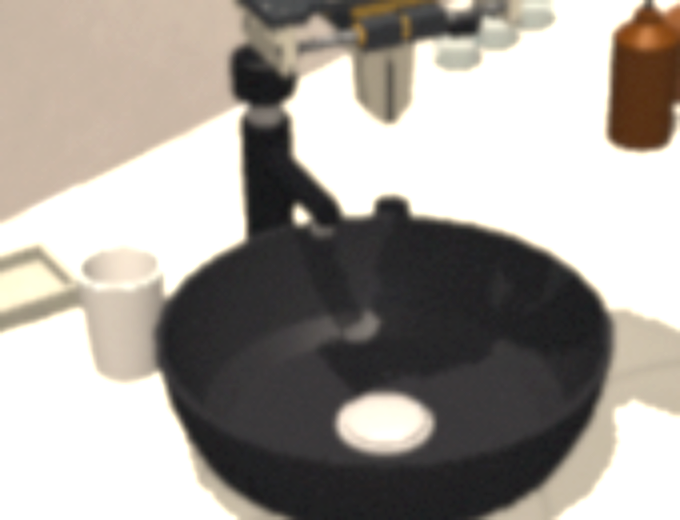

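The plug's cap now lies flush on the floor at about (385,421), so it is shut. Next is the tap.

```bash
python3 -m creep '0.025 -0.011 0 0 0 0 0;0.025 -0.011 0 0 0 0 0;0.025 -0.011 0 0 0 0 0;0.025 -0.011 0 0 0 0 0;0.025 -0.011 0 0 0 0 0;0.025 -0.011 0 0 0 0 0;0.025 -0.011 0 0 0 0 0;0.0225 -0.009 0 0 0 0 0'
python3 -m creep '0 0 -0.01 0 0 0 0;0 0 -0.01 0 0 0 0;0 0 -0.005 0 0 0 0;0 0 -0.004 0 0 0 0;0 0 0 0 0 0 0;0 0 0 0 0 0 0'
python3 - <<'E'
from h import *
for n in("top","side"): cv2.imwrite(f"pics/{n}3.png",viewer.capture(n)[:,:,::-1])
b=cv2.imread('pics/side3.png')[110:240,230:400];cv2.imwrite('pics/b3.png',cv2.convertScaleAbs(cv2.resize(b,None,fx=4,fy=4),alpha=1.5))
E
```

```text
time: 6.55
tool_pos: [668.2, 20.6, 345.4]
tcp_rot: [3.14, 0.003, -0.415]
contact_force: [-0.1, -0.6, -0.2]
grip_width: 0.3
finger_force: 0.0
time: 7.05
tool_pos: [666.5, 22.1, 318.7]
tcp_rot: [3.142, -0.0, -0.414]
contact_force: [0.7, -0.2, -0.4]
grip_width: 0.5
finger_force: 0.0
```

View pics/b3.png

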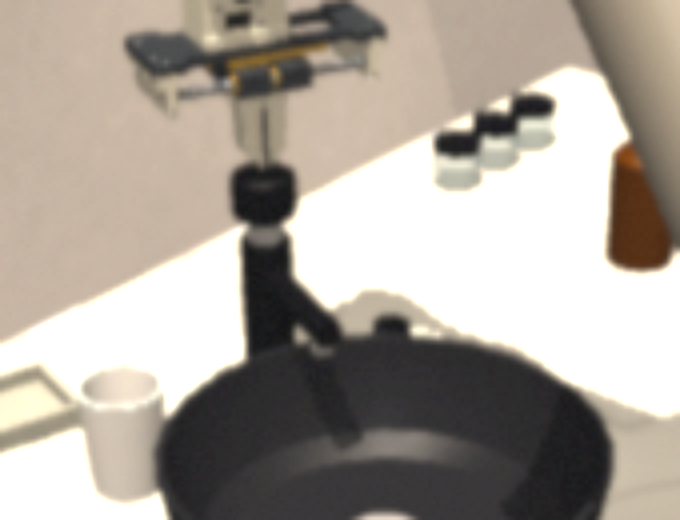

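The fingertips are centred just above the head, with the tip at about (263,163). I'll press in small steps: contact should come at TCP ≈ 311, half-way at ≈ 301, with 7 N.

```bash
python3 -m creep '0 0 -0.002 0 0 0 0;0 0 -0.002 0 0 0 0;0 0 -0.002 0 0 0 0;0 0 0 0 0 0 0;0 0 0 0 0 0 0'
python3 -m creep '0 0 -0.001 0 0 0 0;0 0 -0.001 0 0 0 0;0 0 0 0 0 0 0;0 0 0 0 0 0 0'
python3 -m creep '0 0 -0.001 0 0 0 0;0 0 -0.001 0 0 0 0;0 0 0 0 0 0 0;0 0 0 0 0 0 0'
python3 -m creep '0 0 -0.001 0 0 0 0;0 0 -0.001 0 0 0 0;0 0 0 0 0 0 0;0 0 0 0 0 0 0'
```

```text
time: 7.57
tool_pos: [667.0, 21.6, 312.0]
tcp_rot: [3.141, 0.0, -0.414]
contact_force: [0.5, -0.2, -0.6]
grip_width: 0.3
finger_force: 0.0
time: 7.9
tool_pos: [667.2, 21.6, 310.6]
tcp_rot: [-3.142, -0.001, -0.414]
contact_force: [-0.0, -1.2, 2.3]
grip_width: 0.4
finger_force: 1.1
time: 8.23
tool_pos: [667.2, 21.6, 308.5]
tcp_rot: [-3.141, -0.001, -0.414]
contact_force: [-0.2, 0.3, 2.1]
grip_width: 0.5
finger_force: 1.6
time: 8.57
tool_pos: [667.2, 21.5, 306.4]
tcp_rot: [-3.142, -0.0, -0.414]
contact_force: [-0.4, -0.5, 4.8]
grip_width: 0.3
finger_force: 2.1
```

```bash
python3 -m creep '0 0 -0.001 0 0 0 0;0 0 -0.001 0 0 0 0;0 0 0 0 0 0 0;0 0 0 0 0 0 0'
python3 -m creep '0 0 -0.001 0 0 0 0;0 0 -0.001 0 0 0 0;0 0 -0.001 0 0 0 0;0 0 0 0 0 0 0;0 0 0 0 0 0 0'
python3 -m creep '0 0 0 0 0 0 0;0 0 0 0 0 0 0;0 0 0 0 0 0 0;0 0 0 0 0 0 0'
python3 - <<'E'
from h import *
cv2.imwrite("pics/side4.png",viewer.capture("side")[:,:,::-1])
b=cv2.imread('pics/side4.png')[110:260,230:400];cv2.imwrite('pics/b4.png',cv2.convertScaleAbs(cv2.resize(b,None,fx=4,fy=4),alpha=1.5))
E
```

```text
time: 8.9
tool_pos: [667.2, 21.6, 304.4]
tcp_rot: [-3.142, -0.0, -0.414]
contact_force: [-0.1, -0.5, 5.2]
grip_width: 0.3
finger_force: 2.6
time: 9.32
tool_pos: [667.2, 21.6, 301.7]
tcp_rot: [-3.141, -0.001, -0.414]
contact_force: [0.3, -0.2, 5.9]
grip_width: 0.0
finger_force: 3.3
time: 9.65
tool_pos: [667.2, 21.6, 301.8]
tcp_rot: [-3.141, -0.001, -0.414]
contact_force: [-0.4, 0.2, 6.3]
grip_width: 0.2
finger_force: 3.3
```

View pics/b4.png

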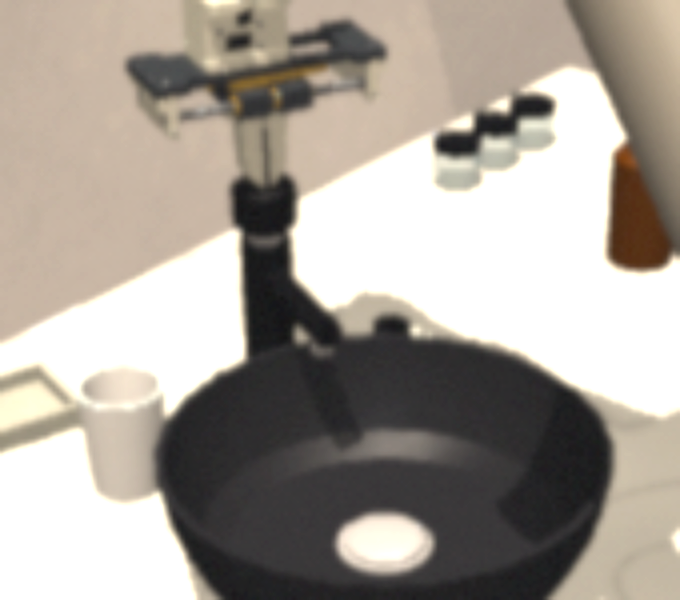

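The head is about half-way down: the neck gap at (264,240) has roughly halved and the force is about 6.3 N, close to 9 mm. The plug at (385,541) is still shut, so I'm handing the job in.

```bash
python3 -c "
from plant import order
print(order.close_job())"
```

```text
the job is handed in; nothing more can be done
None
```

The plug is shut and holding by its own catch, the tap head is held about 9 mm down at about 6 N, no toiletries were touched as far as the pictures show, and the job is handed in (no verdict came back).

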